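# Set the gauge arm of a banding wheel one hole further out and hold its pin home

## Robot

A 7-joint arm with a two-finger parallel gripper is mounted at the origin on the work surface. World frame = base frame: x ahead of the robot, y to its left, z up, the work surface at z = 0. Lengths are in m, angles in rad, forces in N, time in s.
With the tool pointing down it reaches from about 0.4 to 0.85 m from the base axis. Payload 10.4 kg.
Tool frame: the origin (TCP) lies between the finger pads; the fingertips stand 17 mm ahead of it and the grasp point (between the pads) lies 2 mm behind it; z points along the fingers, y is the direction in which the jaws open and shut (so a half turn about z gives the same grasp; the last joint's range is limited). The gripper opens to 85 mm and grips with 20 to 120 N. Pads are 22 mm wide; open, the fingers measure 114 mm over their backs; the gripper's body (76 mm by 85 mm) begins 54 mm behind the grasp point. The pads swing forward as they close: fully open they stand 13 mm farther back than shut.
Start: joints at [1.103, 0.332, -0.065, 1.46, 0.022, 1.35, -0.088], TCP at [0.269, -0.564, 0.248] pointing down, gripper open.
Joint ranges: [-2.6, 2.6], [-0.5, 2.12], [-1.47, 1.34], [0.16, 2.42], [-1.27, 4.41], [0.06, 2.06], [-2.6, 2.6]. Speed limits (rad/s): [2.22, 2.22, 2.79, 2.79, 3.14, 3.14, 3.14].

## Interface

Orientations are given as a unit quaternion [x, y, z, w].
In Python, from workcell import manip gives the robot as it stands.
- The arm moves only by the tool jog_arm, never from a script. Its argument "steps" is one flat list of numbers, 5 for each row, row after row: the finger opening in m, from 0 to 0.0854, then the shift along the tool's x, y, z in m, then the turn about the tool's z in rad. In form: [gripper, x, y, z, twist, gripper, x, y, z, twist, ...]. A call has exactly 10 rows; each row is the pose to reach, as a shift and turn from the pose commanded when the call began, along the tool's axes at that moment; what a row does not reach only later rows make up. A row lasts 1/10 s, in which the tool goes at most 50 mm and 8.59 degrees, less where a joint would pass 70% of its speed; a pose out of reach is approached as far as the arm can. A call with a gripper value outside its range is refused whole. The fingers move at their own pace and stop on an object; "grip_force" is the grip in N (left out, the last holds). Time passes only in rows, so rows that repeat a pose let the fingers close, or fill a call up. It gives the time, the measured TCP pose, the force and the opening at its end, in the units of the state.
- manip.get_obs(): the state, without advancing time (a new reading comes with each control period).
- manip.camera(name): name is "scene" or "top" or "wrist"; returns (picture, depth): 420x560x3 uint8, red, green, blue; 420x560 float32, m along the optical axis (not along the pixel's ray), 0 where there is no reading.
- manip.calibration(name): a dict with "mtx" (3x3 intrinsics, pixels), "world_to_cam" (4x4, takes a point from world to camera coordinates). Camera axes: x right, y down, z forward; pixel columns grow to the right and rows downward; lengths in m; the calibration is good to about 2 mm. The wrist camera is an equidistant fisheye: a pixel r from the principal point sees the ray r / f radians off the axis. A picture is of the moment at which its call begins: read the wrist's pose just before it. calibration takes no time and is no camera call; for the wrist camera it gives the pose at the moment of the call.
- manip.hand_in(): hands the job in, once; it reports no verdict.
The state is a dict: "clock": time; "joint_pos": joint angles; "joint_velocities": joint speeds; "tau": joint torques, N m; "position": TCP position; "ee_rot": TCP orientation; "ft_force": force on the tool from outside, world axes, zero at the start; "torque": the same for the moment, N m; "grip_width": opening from 0.0 (shut) to 1.0 (fully open).
Only numpy, scipy, OpenCV 4.12 (cv2) and the standard library are available. Lean on these libraries where they do the work, as an engineer would, in place of code of your own. Each camera call takes 0.05 s, during which the arm holds its last target.

## Task

Swing the gauge arm of the banding wheel in over the plate until it rests against its stop, with its yellow carriage still locked where it is. Then pull the red plunger knob up to free the carriage, slide the carriage along the arm to the very next hole away from the pivot, and push the knob down so the pin is fully home in that hole. The spring lifts the pin again if you let go, so finish while still holding the knob pressed fully down, and leave the plate and the other things on the table undisturbed.

Things in the scene. Friction and masses are not known exactly. Their poses are not given: they have to be found in the camera images.
- stand: Fixed grey base board, 200 mm wide and 430 mm long, 12 mm thick, carrying a banding wheel (aluminium disc 180 mm across, top 85 mm above the table, does not turn) and the steel post of the gauge arm. Origin on the table under the post; the wheel's centre lies 240 mm from it along the stand's own -y. z is up.
- pivot (a point): Vertical hinge axis of the gauge arm, in the blue round hub (48 mm across, top 181 mm above the table) on the post; this point is 170 mm above the table.
- gauge_arm (a joint): Hinge of the gauge arm, rad. 0 = fully swung in, against its stop, the arm over the wheel's centre (it then points along the stand's -y from the pivot). It grows counter-clockwise seen from above, as the arm is swung out off the plate. The hinge is stiff (0.25 N m of friction) and stays where it is left.
- swing_handle (a point): Middle (200 mm above the table) of the black upright handle at the arm's free end, 260 mm from the pivot: a round peg 18 mm across, standing from 174 to 225 mm above the table. The arm itself is a level aluminium bar 19 mm wide, 20 mm deep, top face 170 mm above the table, reaching 272 mm from the pivot, with five 11 mm wide holes in its top, 92, 120, 148, 176 and 204 mm from the pivot (28 mm apart).
- carriage (a joint): Slide of the yellow carriage (sleeve 30 mm wide, 44 mm long, top 177 mm above the table, thin pointer hanging from one side to 122 mm above the table) along the arm, m. 0 = in the hole where it starts (120 mm from the pivot); it grows outward, away from the pivot, by 0.028 per hole; ends at -0.032 and 0.088. About 1.5 N of friction.
- knob: Red round plunger knob on top of the carriage, 28 mm across and 28 mm high, rising and sinking with the pin. Origin at the centre of its underside, which is 200 mm above the table when the pin is fully home. A steel boss 20 mm across stands under it up to 188 mm above the table. z is up.
- plunger (a joint): Lift of the plunger pin and knob, m. 0 = pin fully home (lowest, on its stop); 0.024 = highest. Left alone a two-way spring (600 N/m) keeps it at about 0.006, with the 8 mm pin part-way in the hole, which locks the carriage. The pin is clear of the hole and the carriage can slide above 0.014 (about 5 N pull); pressing it home takes about 3 to 4 N.
- plate: White ceramic plate, 200 mm across, 22 mm high, loose on the wheel. Origin at the centre of its underside. Leave alone.
- green_cutter: Green ring cutter, 44 mm across, 24 mm high, loose on the plate. Origin at the centre of its underside. Leave alone.
- wood_knife: Wooden modelling knife, 140 x 13 x 8 mm, loose on the base board between post and wheel. Origin at the centre of its underside. Leave alone.
- bowl: White bowl, 140 mm across, 65 mm high, loose on the table. Origin at the centre of its underside. Leave alone.
- glaze_jar: Amber glaze jar with blue cap, 72 mm across, 100 mm high, loose. Origin at the centre of its underside. Leave alone.
- blue_cutter: Blue ring cutter, 90 mm across, 30 mm high, loose. Origin at the centre of its underside. Leave alone.
- guide_strip: Wooden guide strip, 300 x 30 x 9 mm, loose on the table. Origin at the centre of its underside. Leave alone.

How it is judged:
By the outcome, as a careful person would: the job done as asked, in the order asked, and still so for the second after the job is handed in, while the arm keeps its last pose, push and grip.
It also fails if it takes over 51 s, if anything falls off the work surface, if the arm or the gripper's body presses on something with over 40 N, if the wrist force passes 120 N, or if a joint passes its speed limit or range.

## Working session

There is one attempt and no reset: what is moved stays moved. The work goes in short steps, Python scripts to look and compute and a tool call to move; the robot and the scene stay as the last step left them, time stands still between calls to the robot, and variables do not carry over. Pictures are saved under pics/ and viewed, and the job is handed in when it is done.

Besides the shell and the picture viewer there is one more tool, called after "Call:" as name(argument=value, ...) on one line, values as JSON. jog_arm: Moves the arm, as the interface text tells. Its arguments: {"type":"object","properties":{"steps":{"type":"array"},"grip_force":{"type":"number"}},"required":["steps"]}

```bash
ls; mkdir -p pics
python3 - <<'E'
from workcell import manip
import cv2,numpy as np
o=manip.get_obs()
for k,v in o.items(): print(k,np.round(v,3))
for n in("scene","top"):
    p,d=manip.camera(n); cv2.imwrite(f"pics/{n}0.png",p[:,:,::-1]); np.savez(f"pics/{n}0.npz",p=p,d=d)
    c=manip.calibration(n); print(n,np.round(c["mtx"],1).tolist(),np.round(c["world_to_cam"],3).tolist())
E
```

```text
pics
clock 0.0
joint_pos [ 1.103  0.333 -0.065  1.461  0.022  1.35  -0.089]
joint_velocities [ 0.    -0.001 -0.001  0.001 -0.001 -0.    -0.001]
tau [ 1.0000e-03 -6.2545e+01  5.0000e-02 -3.9161e+01  1.6000e-02  1.0000e-02
  0.0000e+00]
position [ 0.269 -0.564  0.248]
ee_rot [ 0.975  0.221 -0.    -0.001]
ft_force [ 0.082 -0.742  0.203]
torque [-0.011 -0.005  0.029]
grip_width 1.003
scene [[410.6, 0.0, 276.2], [0.0, 410.6, 208.3], [0.0, 0.0, 1.0]] [[0.792, 0.61, -0.021, -0.368], [0.428, -0.579, -0.694, -0.116], [-0.436, 0.541, -0.719, 1.397], [0.0, 0.0, 0.0, 1.0]]
top [[455.0, 0.0, 275.6], [0.0, 455.0, 214.3], [0.0, 0.0, 1.0]] [[0.002, -1.0, 0.019, -0.016], [-0.995, -0.004, -0.1, 0.512], [0.1, -0.019, -0.995, 1.291], [0.0, 0.0, 0.0, 1.0]]
```

View pics/scene0.png

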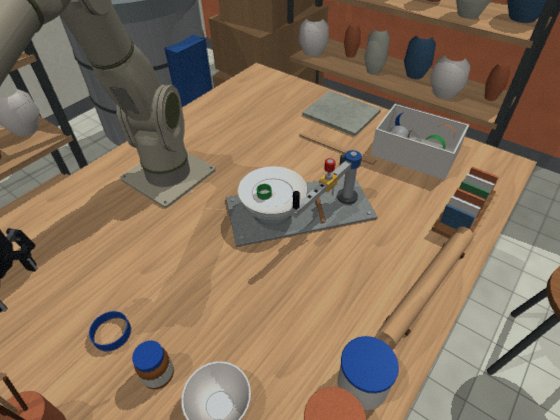

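View pics/top0.png

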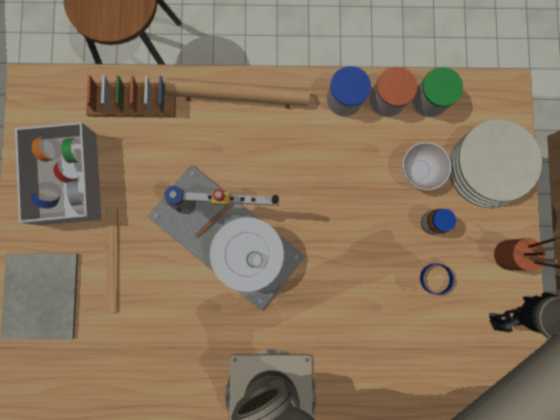

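```bash
cat > h.py <<'E'
import numpy as np,cv2
from workcell import manip
def ray(n,u,v,z,c=None):
    c=c or manip.calibration(n); M=c["mtx"]; T=np.array(c["world_to_cam"]); R,t=T[:3,:3],T[:3,3]
    o=-R.T@t; d=R.T@np.linalg.solve(M,[u,v,1]); s=(z-o[2])/d[2]; return o+s*d
def proj(n,P):
    c=manip.calibration(n); q=np.array(c["world_to_cam"])@np.append(P,1); q=c["mtx"]@q[:3]; return q[:2]/q[2]
def crop(img,u0,v0,w,h,s,fn):
    cv2.imwrite(fn,cv2.resize(img[v0:v0+h,u0:u0+w,::-1],None,fx=s,fy=s,interpolation=cv2.INTER_CUBIC))
E
python3 - <<'E'
from h import *
p=np.load("pics/top0.npz")["p"]; crop(p,145,160,160,150,5,"pics/top0c.png")
p=np.load("pics/scene0.npz")["p"]; crop(p,220,140,160,110,5,"pics/scene0c.png")
E
```

```text
(no output)
```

View pics/top0c.png

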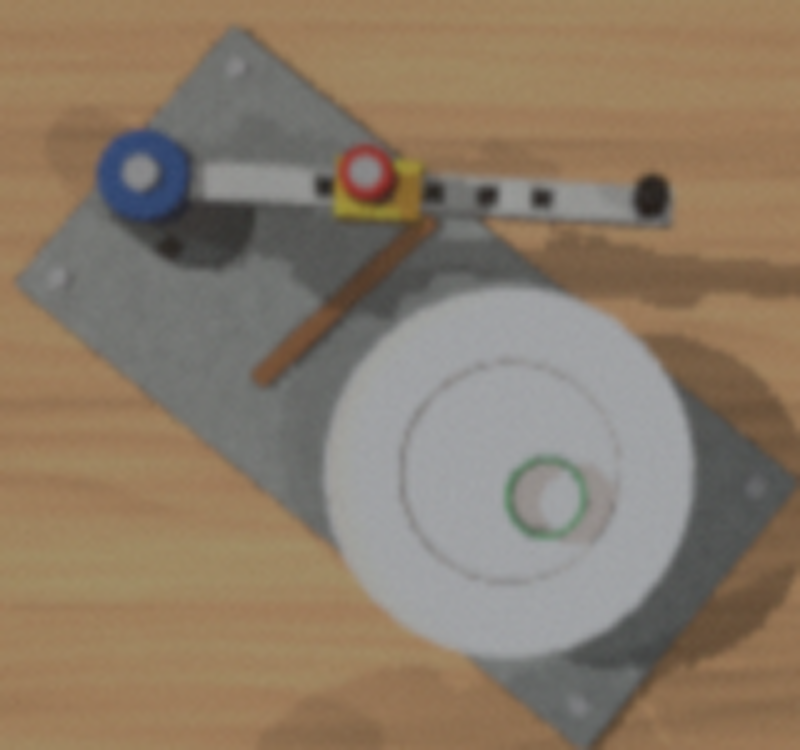

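View pics/scene0c.png

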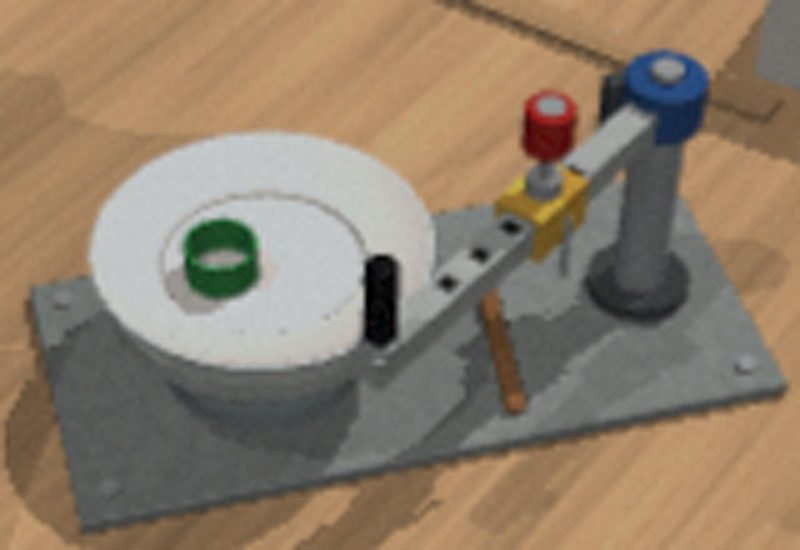

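Run:
```python
from h import *
f=lambda u,v,z: ray("top",145+(u+.5)/5-.5,160+(v+.5)/5-.5,z)
g=lambda u,v,z: ray("scene",220+(u+.5)/5-.5,140+(v+.5)/5-.5,z)
for n,a in dict(hub=(143,175,.178),hubcap=(140,171,.185),handletop=(652,185,.225),handlemid=(653,193,.205),knob=(368,172,.234),plate=(508,472,.107),c1=(235,27,.012),c2=(15,280,.012),c3=(800,480,.012),c4=(585,748,.012),h1=(324,185,.17),h3=(434,192,.17),h4=(487,196,.17),h5=(541,198,.17),cut=(548,497,.12)).items(): print(n,np.round(f(*a),4))
print("scene")
for n,a in dict(hubcap=(668,70,.185),hub=(667,80,.181),handletop=(381,263,.225),knob=(551,106,.234),cut=(221,235,.12)).items(): print(n,np.round(g(*a),4))
```

```text
hub [0.5458 0.2506 0.178 ]
hubcap [0.5468 0.2507 0.185 ]
handletop [ 0.5354 -0.0089  0.225 ]
handlemid [ 0.5341 -0.0098  0.205 ]
knob [0.5398 0.1298 0.234 ]
plate [0.3959 0.066  0.107 ]
c1 [0.6578 0.2332 0.012 ]
c2 [0.5075 0.3576 0.012 ]
c3 [ 0.3929 -0.099   0.012 ]
c4 [0.2398 0.0249 0.012 ]
h1 [0.5422 0.1592 0.17  ]
h3 [0.5388 0.1026 0.17  ]
h4 [0.5369 0.0753 0.17  ]
h5 [0.536  0.0474 0.17  ]
cut [0.3825 0.0441 0.12  ]
scene
hubcap [0.5501 0.2512 0.185 ]
hub [0.552  0.2477 0.181 ]
handletop [ 0.5355 -0.0069  0.225 ]
knob [0.5432 0.1329 0.234 ]
cut [0.386  0.0476 0.12  ]
```

```bash
cat >> h.py <<'E'
from scipy.spatial.transform import Rotation as Ro
PIV=np.array([.547,.2507]); D1=np.array([-.6255,-.780])
def rel(x,y,z,yang=None):
    o=manip.get_obs(); R=Ro.from_quat(o["ee_rot"]).as_matrix()
    s=R.T@(np.array([x,y,z])-o["position"])
    ya=np.degrees(np.arctan2(R[1,1],R[0,1]))
    print("t",o["clock"],"pos",np.round(o["position"],4),"F",np.round(o["ft_force"],2),"M",np.round(o["torque"],2),"w",round(float(o["grip_width"]),3),"yang",round(ya,2),"tilt",np.round(R[:,2],4))
    print("rel",np.round(s,4),"twist",None if yang is None else round(np.radians(ya-yang),4))
E
python3 -c "
from h import *
rel(.5405,.1307,.30,-2.65)"
```

```text
t 0.1 pos [ 0.2688 -0.5639  0.2476] F [ 0.25  0.65 -0.12] M [ 0.04  0.02 -0.03] w 1.001 yang -64.51 tilt [-6.0e-04  1.1e-03 -1.0e+00]
rel [ 0.5442 -0.5102 -0.0518] twist -1.0797
```

Call:
jog_arm(steps=[0.085,0.01,-0.009,-0.03,0,0.085,0.04,-0.037,-0.052,-0.06,0.085,0.07,-0.066,-0.052,-0.15,0.085,0.1,-0.094,-0.052,-0.25,0.085,0.13,-0.122,-0.052,-0.35,0.085,0.16,-0.15,-0.052,-0.45,0.085,0.19,-0.178,-0.052,-0.55,0.085,0.22,-0.206,-0.052,-0.65,0.085,0.25,-0.234,-0.052,-0.75,0.085,0.28,-0.262,-0.052,-0.85], grip_force=30)

```text
clock: 1.1
position: [0.4091, -0.2056, 0.3002]
ee_rot: [0.796, 0.605, -0.0, 0.0]
ft_force: [0.7, -0.7, -0.8]
grip_width: 0.99
```

```bash
python3 -c "
from h import *
rel(.5405,.1307,.30,-2.65)"
```

```text
t 1.1 pos [ 0.4091 -0.2056  0.3002] F [ 0.71 -0.67 -0.79] M [-0.04 -0.07  0.  ] w 0.99 yang -15.59 tilt [-2.e-04 -2.e-04 -1.e+00]
rel [3.592e-01 3.620e-02 1.000e-04] twist -0.2258
```

Call:
jog_arm(steps=[0.085,0.04,0.004,0,-0.03,0.085,0.085,0.009,0,-0.07,0.085,0.13,0.013,0,-0.11,0.085,0.175,0.018,0,-0.15,0.085,0.22,0.022,0,-0.19,0.085,0.26,0.026,0,-0.22,0.085,0.3,0.03,0,-0.226,0.085,0.33,0.033,0,-0.226,0.085,0.35,0.035,0,-0.226,0.085,0.359,0.036,0,-0.226])

```text
clock: 2.1
position: [0.5413, 0.1305, 0.2998]
ee_rot: [0.724, 0.69, -0.0, -0.001]
ft_force: [0.2, 0.3, -0.3]
grip_width: 0.996
```

Run:
```python
from h import *
rel(.5405,.1307,.215,-2.65)
c=manip.calibration("wrist"); p,d=manip.camera("wrist"); cv2.imwrite("pics/w1.png",p[:,:,::-1])
print(c["mtx"].round(1).tolist(),c["world_to_cam"].round(3).tolist())
np.savez("pics/w1.npz",p=p,d=d,m=c["mtx"],T=c["world_to_cam"])
p,d=manip.camera("top"); crop(p,145,160,160,150,5,"pics/top1c.png")
```

```text
t 2.1 pos [0.5413 0.1305 0.2998] F [ 0.23  0.31 -0.26] M [ 0.    0.07 -0.  ] w 0.996 yang -2.71 tilt [-1.e-03  8.e-04 -1.e+00]
rel [ 0.0001 -0.0008  0.0848] twist -0.0011
[[325.2, 0.0, 280.4], [0.0, 325.2, 214.3], [0.0, 0.0, 1.0]] [[0.999, -0.047, -0.002, -0.535], [-0.044, -0.947, 0.318, 0.091], [-0.017, -0.318, -0.948, 0.479], [0.0, 0.0, 0.0, 1.0]]
```

View pics/w1.png

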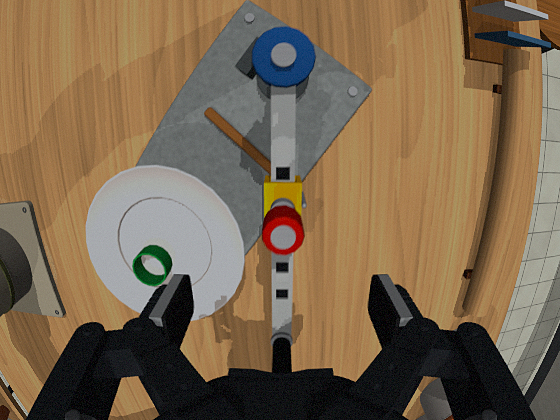

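```bash
cat >> h.py <<'E'
def wray(M,T,u,v,z):
    p=np.array([(u-M[0,2])/M[0,0],(v-M[1,2])/M[1,1]]); r=np.hypot(*p)
    d=np.append(np.sin(r)*p/max(r,1e-9),np.cos(r)); R,t=T[:3,:3],T[:3,3]; o=-R.T@t; d=R.T@d
    return o+(z-o[2])/d[2]*d
E
python3 - <<'E'
from h import *
q=np.load("pics/w1.npz"); crop(q["p"],220,20,130,330,2,"pics/w1c.png")
for n,a in dict(knob=(283,237,.234),hub=(284,55,.183),hole1=(283,173,.17),hole4=(282,267,.17),hole5=(282,294,.17),plate=(166,241,.107)).items(): print(n,wray(q["m"],q["T"],*a).round(4))
E
```

```text
knob [0.5438 0.1339 0.234 ]
hub [0.5502 0.2528 0.183 ]
hole1 [0.5454 0.162  0.17  ]
hole4 [0.5408 0.0787 0.17  ]
hole5 [0.5395 0.0505 0.17  ]
plate [0.4125 0.0812 0.107 ]
```

View pics/w1c.png

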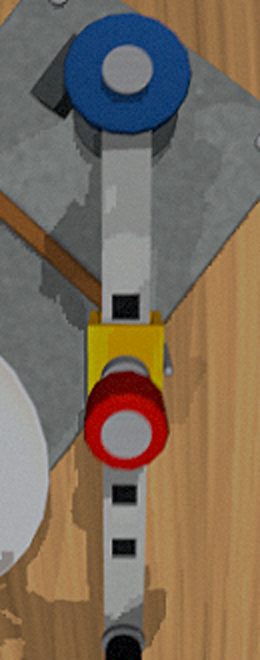

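Call:
jog_arm(steps=[0.085,0.001,0.0005,0.015,0,0.06,0.0015,0.001,0.035,0,0.06,0.0015,0.001,0.055,0,0.05,0.0015,0.001,0.072,0,0.05,0.0015,0.001,0.082,0,0.04,0.0015,0.001,0.084,0,0.035,0.0015,0.001,0.084,0,0.02,0.0015,0.001,0.084,0,0.02,0.0015,0.001,0.084,0,0.02,0.0015,0.001,0.084,0], grip_force=30)

```text
clock: 3.2
position: [0.5428, 0.1296, 0.2168]
ee_rot: [0.725, 0.689, 0.0, 0.0]
ft_force: [-0.5, -1.5, 0.2]
grip_width: 0.324
```

Run:
```python
from h import *
rel(.5423,.1320,.215,-2.65)
p,d=manip.camera("wrist"); cv2.imwrite("pics/w2.png",p[:,:,::-1])
p,d=manip.camera("scene"); crop(p,220,110,160,120,5,"pics/s2c.png")
```

```text
t 3.2 pos [0.5428 0.1296 0.2168] F [-0.45 -1.46  0.24] M [-0.25  0.03  0.08] w 0.324 yang -2.88 tilt [ 9.e-04 -3.e-04 -1.e+00]
rel [ 0.0023 -0.0006  0.0018] twist -0.004
```

View pics/w2.png

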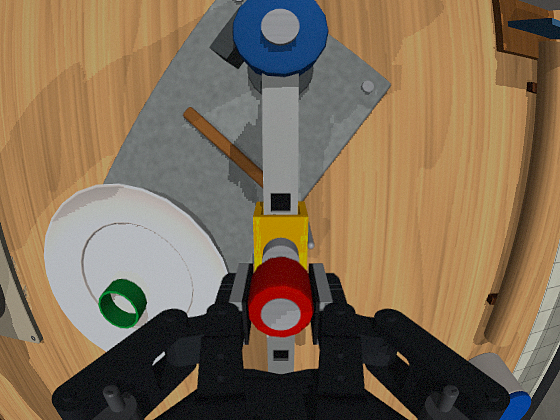

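View pics/s2c.png

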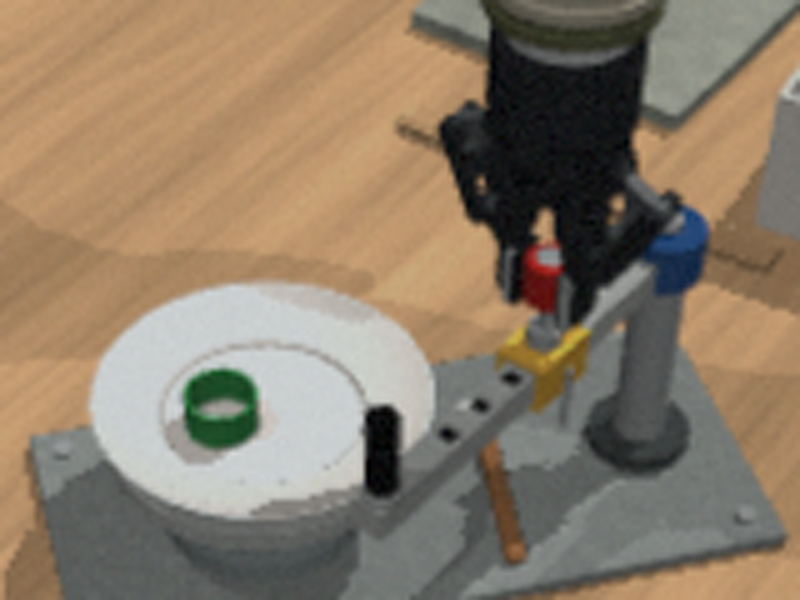

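Call:
jog_arm(steps=[0.02,0.0002,-0.006,0.002,0.05,0.02,0.0006,-0.012,0.003,0.1,0.02,0.0013,-0.0179,0.003,0.15,0.02,0.0024,-0.0238,0.003,0.2,0.02,0.0037,-0.0297,0.003,0.25,0.02,0.0054,-0.0355,0.003,0.3,0.02,0.0073,-0.0411,0.003,0.35,0.02,0.0095,-0.0467,0.003,0.4,0.02,0.0119,-0.0522,0.003,0.45,0.02,0.0147,-0.0575,0.003,0.5])

```text
clock: 4.3
position: [0.4856, 0.1477, 0.2137]
ee_rot: [0.873, 0.488, 0.0, 0.0]
ft_force: [-0.2, -0.6, 2.2]
grip_width: 0.316
```

Run:
```python
from h import *
rel(.4739,.1574,.213,-38.7)
q=manip.camera("top")[0]; crop(q,145,160,160,150,5,"pics/t3c.png")
o=manip.get_obs()["position"][:2]; v=o-np.array([.549,.251]); print(np.hypot(*v),np.degrees(np.arctan2(v[1],v[0])))
```

```text
t 4.3 pos [0.4856 0.1477 0.2137] F [-0.22 -0.59  2.24] M [-0.19  0.19  0.39] w 0.316 yang -31.59 tilt [ 6.e-04 -2.e-04 -1.e+00]
rel [ 0.0021 -0.0151  0.0007] twist 0.1241
0.12089403901064842 -122.04756673555384
```

View pics/t3c.png

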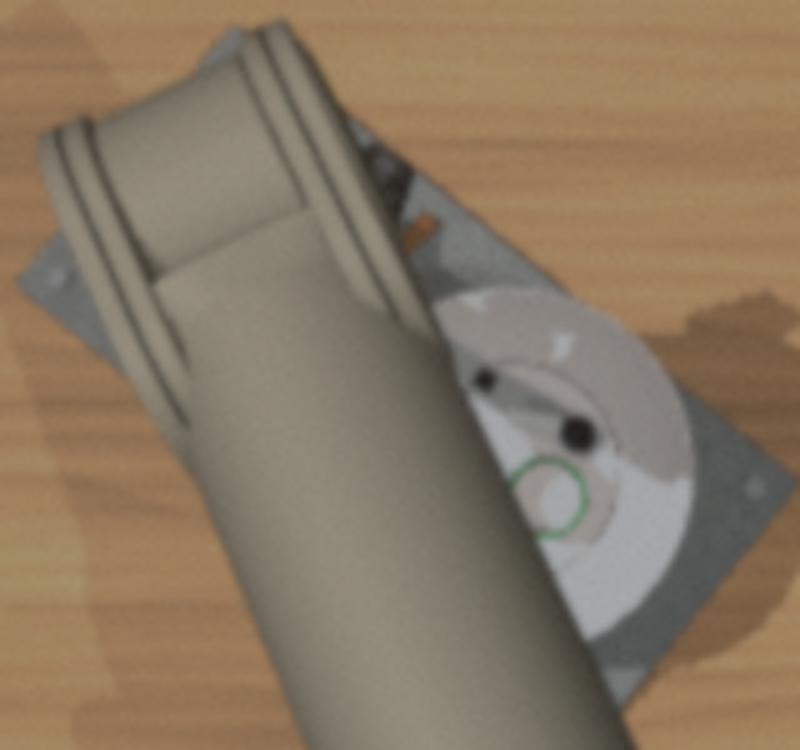

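Call:
jog_arm(steps=[0.02,0,-0.0024,0,0.02,0.02,0.0001,-0.0048,0,0.04,0.02,0.0002,-0.0073,0,0.06,0.02,0.0004,-0.0097,0,0.08,0.02,0.0005,-0.0109,0,0.09,0.02,0.0006,-0.0121,0,0.1,0.02,0.0007,-0.0133,0,0.11,0.02,0.0009,-0.0145,0,0.12,0.02,0.0009,-0.0145,0,0.12,0.02,0.0009,-0.0145,0,0.12])

```text
clock: 5.35
position: [0.4738, 0.156, 0.2133]
ee_rot: [0.9, 0.435, 0.0, -0.0]
ft_force: [-1.7, 3.1, 1.9]
grip_width: 0.319
```

```bash
cat >> h.py <<'E'
def st(piv=(.549,.251)):
    rel(0,0,0,-38.7); o=manip.get_obs(); v=o["position"][:2]-np.array(piv)
    R=Ro.from_quat(o["ee_rot"]).as_matrix()
    print("r,ang",np.hypot(*v).round(4),np.degrees(np.arctan2(v[1],v[0])).round(2),"F_tool",(R.T@o["ft_force"]).round(2))
E
python3 - <<'E'
from h import *
st()
E
```

```text
t 5.35 pos [0.4738 0.156  0.2133] F [-1.74  3.13  1.86] M [0.56 0.24 0.32] w 0.319 yang -38.38 tilt [-1.e-04  3.e-04 -1.e+00]
rel [-0.4165 -0.2745  0.2133] twist 0.0057
r,ang 0.1211 -128.36 F_tool [ 1.37 -3.31 -1.86]
```

Call:
jog_arm(steps=[0.02,0,-0.001,0,0.01,0.02,0,-0.002,0,0.01,0.02,0,-0.003,0,0.01,0.02,0,-0.004,0,0.01,0.02,0,-0.005,0,0.01,0.02,0,-0.005,0,0.01,0.02,0,-0.005,0,0.01,0.02,0,-0.005,0,0.01,0.02,0,-0.005,0,0.01,0.02,0,-0.005,0,0.01])

```text
clock: 6.35
position: [0.4715, 0.1573, 0.2137]
ee_rot: [0.903, 0.43, 0.001, 0.001]
ft_force: [7.5, -4.1, 1.4]
grip_width: 0.318
```

Run:
```python
from h import *
st()
c=manip.calibration("wrist"); p,d=manip.camera("wrist"); cv2.imwrite("pics/w4.png",p[:,:,::-1]); np.savez("pics/w4.npz",p=p,m=c["mtx"],T=c["world_to_cam"])
```

```text
t 6.35 pos [0.4715 0.1573 0.2137] F [ 7.49 -4.06  1.44] M [-0.82 -1.38  0.18] w 0.318 yang -39.09 tilt [ 0.0027 -0.0013 -1.    ]
rel [-0.4195 -0.2674  0.2126] twist -0.0068
r,ang 0.1216 -129.59 F_tool [ 1.57  8.38 -1.41]
```

View pics/w4.png

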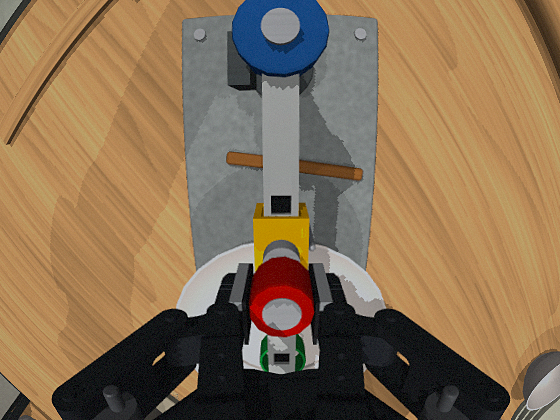

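Call:
jog_arm(steps=[0.02,0,0.0005,0,0,0.02,0,0.001,0,0,0.02,0,0.001,-0.003,0,0.02,0,0.001,-0.006,0,0.02,0,0.001,-0.009,0,0.02,0,0.001,-0.012,0,0.02,0,0.001,-0.015,0,0.02,0,0.001,-0.018,0,0.02,0,0.001,-0.018,0,0.02,0,0.001,-0.018,0], grip_force=40)

```text
clock: 7.4
position: [0.4709, 0.1566, 0.2302]
ee_rot: [0.903, 0.43, -0.001, 0.001]
ft_force: [8.0, -4.2, -7.5]
grip_width: 0.312
```

Run:
```python
from h import *
st()
c=manip.calibration("wrist"); p,d=manip.camera("wrist"); cv2.imwrite("pics/w5.png",p[:,:,::-1]); np.savez("pics/w5.npz",p=p,m=c["mtx"],T=c["world_to_cam"])
p,d=manip.camera("scene"); crop(p,220,110,160,120,5,"pics/s5c.png")
```

```text
t 7.4 pos [0.4709 0.1566 0.2302] F [ 8.02 -4.22 -7.52] M [-0.78 -1.55  0.17] w 0.312 yang -39.05 tilt [-7.0e-04 -1.7e-03 -1.0e+00]
rel [-0.4179 -0.2672  0.2308] twist -0.0062
r,ang 0.1225 -129.58 F_tool [1.79 8.88 7.52]
```

View pics/w5.png

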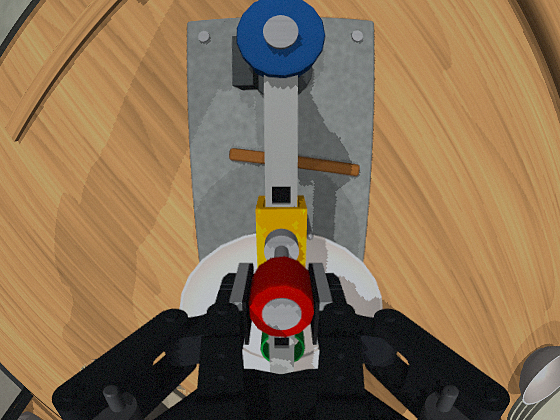

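View pics/s5c.png

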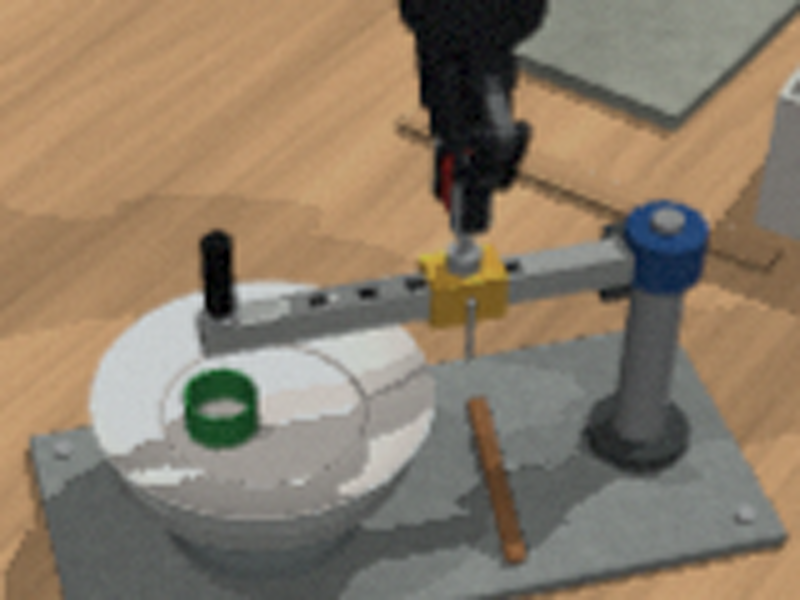

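Call:
jog_arm(steps=[0.02,-0.002,0.0005,0,0,0.02,-0.005,0.001,0,0,0.02,-0.009,0.001,0,0,0.02,-0.013,0.001,0,0,0.02,-0.017,0.001,0,0,0.02,-0.021,0.001,0,0,0.02,-0.024,0.001,0,0,0.02,-0.027,0.001,0,0,0.02,-0.028,0.001,0,0,0.02,-0.028,0.001,0,0])

```text
clock: 8.5
position: [0.4535, 0.1347, 0.2304]
ee_rot: [0.903, 0.43, -0.001, 0.0]
ft_force: [4.4, -3.1, -7.1]
grip_width: 0.32
```

Run:
```python
from h import *
st(); o=manip.get_obs(); print((o["position"][:2]-[.4709,.1566])@D1)
c=manip.calibration("wrist"); p,d=manip.camera("wrist"); cv2.imwrite("pics/w6.png",p[:,:,::-1]); np.savez("pics/w6.npz",p=p,m=c["mtx"],T=c["world_to_cam"])
p,d=manip.camera("scene"); crop(p,220,110,160,120,5,"pics/s6c.png")
```

```text
t 8.5 pos [0.4535 0.1347 0.2304] F [ 4.35 -3.09 -7.08] M [-0.75 -0.97  0.14] w 0.32 yang -39.02 tilt [-0.0012 -0.0013 -1.    ]
rel [-0.3898 -0.2675  0.2312] twist -0.0056
r,ang 0.1505 -129.39 F_tool [0.35 5.33 7.08]
0.02797987710309215
```

View pics/w6.png

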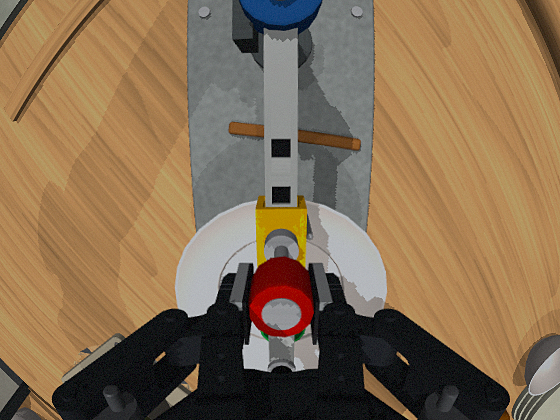

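View pics/s6c.png

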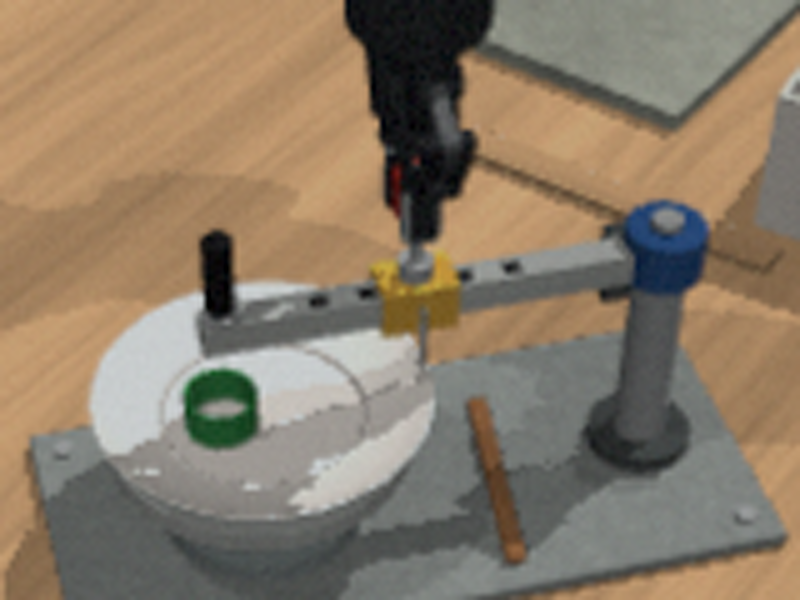

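Call:
jog_arm(steps=[0.02,0,0,0.003,0,0.02,0,0,0.006,0,0.02,0,0,0.009,0,0.02,0,0,0.012,0,0.02,0,0,0.015,0,0.02,0,0,0.018,0,0.02,0,0,0.02,0,0.02,0,0,0.022,0,0.02,0,0,0.022,0,0.02,0,0,0.022,0])

```text
clock: 9.6
position: [0.4548, 0.1362, 0.2105]
ee_rot: [0.902, 0.431, 0.001, 0.0]
ft_force: [1.2, -2.7, 7.7]
grip_width: 0.314
```

Run:
```python
from h import *
st(); o=manip.get_obs(); print((o["position"][:2]-[.4709,.1566])@D1)
```

```text
t 9.6 pos [0.4548 0.1362 0.2105] F [ 1.2  -2.71  7.71] M [-0.75 -0.43  0.11] w 0.314 yang -38.96 tilt [ 2.5e-03  4.0e-04 -1.0e+00]
rel [-0.3923 -0.2684  0.2093] twist -0.0045
r,ang 0.1485 -129.37 F_tool [-1.34  2.65 -7.71]
0.02597488079377648
```

Call:
jog_arm(steps=[0.02,0,0,0.0005,0,0.02,0,0,0.001,0,0.02,0,0,0.0015,0,0.02,0,0,0.002,0,0.02,0,0,0.002,0,0.02,0,0,0.002,0,0.02,0,0,0.002,0,0.02,0,0,0.002,0,0.02,0,0,0.002,0,0.02,0,0,0.002,0])

```text
clock: 10.6
position: [0.455, 0.1363, 0.2102]
ee_rot: [0.902, 0.431, 0.002, 0.001]
ft_force: [-4.8, -6.3, 25.9]
grip_width: 0.317
```

Run:
```python
from h import *
st(); o=manip.get_obs(); print((o["position"][:2]-[.4709,.1566])@D1)
p,d=manip.camera("wrist"); cv2.imwrite("pics/w8.png",p[:,:,::-1])
p,d=manip.camera("scene"); crop(p,220,110,160,120,5,"pics/s8c.png")
```

```text
t 10.6 pos [0.455  0.1363 0.2102] F [-4.84 -6.25 25.85] M [-1.28  1.17  0.11] w 0.317 yang -38.97 tilt [ 3.6e-03 -2.0e-04 -1.0e+00]
rel [-0.3926 -0.2687  0.2086] twist -0.0047
r,ang 0.1483 -129.31 F_tool [ -7.85   0.24 -25.87]
0.025771586227905333
```

View pics/w8.png

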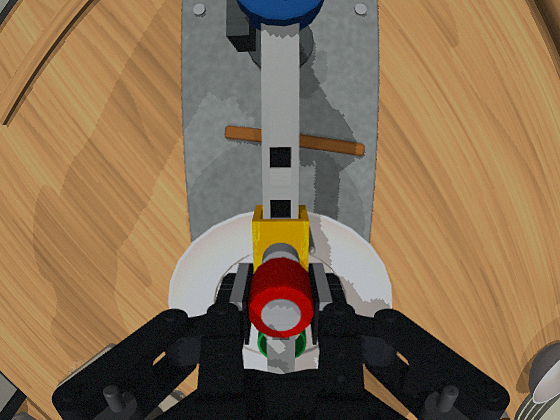

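View pics/s8c.png

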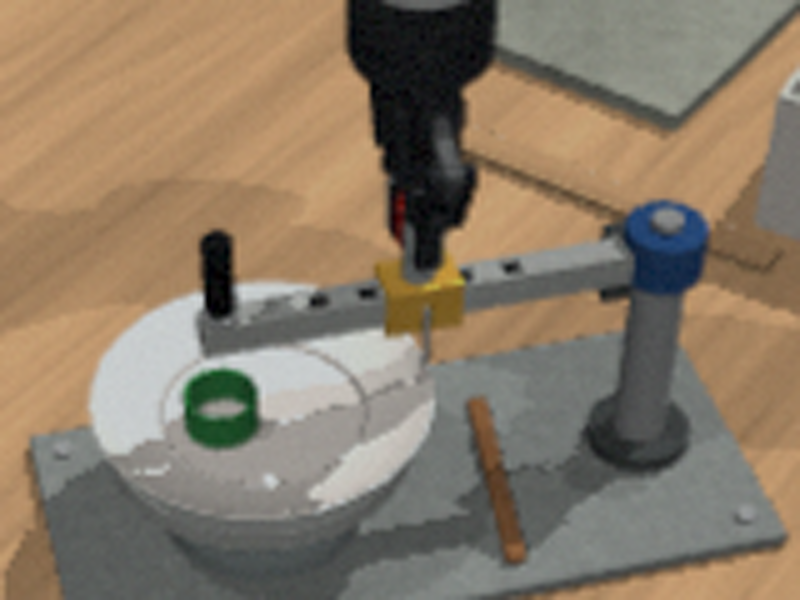

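Call:
jog_arm(steps=[0.02,0,0,-0.0005,0,0.02,-0.0004,-0.0002,-0.001,0,0.02,-0.0008,-0.0004,-0.001,0,0.02,-0.0012,-0.0006,-0.001,0,0.02,-0.0016,-0.0006,-0.001,0,0.02,-0.0016,-0.0006,-0.001,0,0.02,-0.0016,-0.0006,-0.001,0,0.02,-0.0016,-0.0006,-0.001,0,0.02,-0.0016,-0.0006,-0.001,0,0.02,-0.0016,-0.0006,-0.001,0])

```text
clock: 11.7
position: [0.4544, 0.1358, 0.2104]
ee_rot: [0.902, 0.431, 0.003, 0.001]
ft_force: [4.9, -3.1, 11.2]
grip_width: 0.317
```

Run:
```python
from h import *
st(); o=manip.get_obs(); print((o["position"][:2]-[.4709,.1566])@D1)
```

```text
t 11.7 pos [0.4544 0.1358 0.2104] F [ 4.89 -3.11 11.17] M [-0.57 -0.9   0.14] w 0.317 yang -38.96 tilt [ 0.0052  0.0014 -1.    ]
rel [-0.3922 -0.2686  0.2079] twist -0.0045
r,ang 0.1491 -129.41 F_tool [  0.71   5.8  -11.15]
0.026555293080121133
```

Run:
```python
from h import *
p,d=manip.camera("scene"); cv2.imwrite("pics/s9.png",p[:,:,::-1]); st(); manip.hand_in()
```

```text
t 11.75 pos [0.4544 0.1358 0.2104] F [ 5.17 -2.74 12.47] M [-0.47 -0.89  0.14] w 0.319 yang -38.96 tilt [ 0.0053  0.0014 -1.    ]
rel [-0.3922 -0.2686  0.2078] twist -0.0045
r,ang 0.1491 -129.4 F_tool [  1.17   5.78 -12.45]
the job is handed in; nothing more can be done
```

View pics/s9.png

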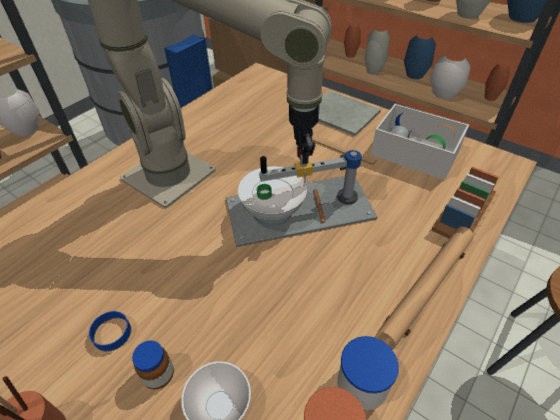

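The job is done and was handed in at 11.75 s, with the arm still holding the knob pressed down. I gripped the red knob with the pin still in its hole and swung the gauge arm in to its stop. I then pulled the pin up about 18 mm, slid the carriage one hole outward and pushed the knob down.

- **Arm at its stop:** near the end the sideways force rose to about 8 N, against about 2 N of hinge friction. About 6 N was still pressing it against the stop at hand-in.
- **Pin fully home:** pushing 2 mm further moved the knob only 0.3 mm while the force went from 8 to 26 N. I eased off to hold it with about 12 N down.
- **Carriage in the next hole:** while lifted, the tool moved 28.0 mm along the arm. With the pin home it read 26.6 mm from the lifted start and about 27.5 mm from the earlier locked position. The difference fits the play of the pin in the hole. The pictures show two free holes on the pivot side, where there was one before.
- **Other things:** in the last scene picture the plate, green cutter, knife, bowl, jar and blue cutter look unmoved. I did not measure them, or check the guide strip separately.
- **Disagreement:** the three cameras differed by about 3 to 4 mm on where the knob and pivot were. I averaged them and relied on contact forces for the final fit.

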